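# Set the iris lever of an LED tester to the red mark and take the reading

## Task

On the LED tester, push the upright tab of the iris lever round with a fingertip until the pointer's tip stands over the red mark, then press the green button right down to take the reading and let it go. Only push: do not pinch the tab, do not press the button before the pointer is on red, and leave the LED module, glue bottle and side cutters where they lie.

Things in the scene. Friction and masses are not known exactly. Their poses are not given: they have to be found in the camera images.
- iris_axis (a point): where the vertical axis of the iris ring meets the tester's black deck. The tester is a fixed grey box, 175 x 190 x 36 mm high; from this point its deck reaches 115 mm to the front, 60 mm to the back, 95 mm to either side. Axes: x to the tester's back, y to its left, z up; the front, with the coloured marks, faces the robot, turned by up to 0.4 rad
- iris (a joint): angle of the iris ring with its lever, rad, -1.1 to 1.1, counter-clockwise from above positive; at q the lever points along (-cos q, -sin q) in the axes of iris_axis. Starts within 0.17 of 0. Light friction (1 N at the tab), no spring: it stays where it is left. The ring is 40 mm in radius, its top 11 mm above the deck; the lever arm, 10 mm wide, lies 5 to 10 mm above the deck
- lever_tab (a point): middle of the upright tab on the lever, 68 mm from the ring's axis and 26 mm above the deck. The tab is 14 mm thick across the lever (the way it is pushed), 18 mm along it, and rises from 10 to 41 mm above the deck; its two pushing faces are black rubber pads
- tab_pad_a: rubber pad on the tab's clockwise face (seen from above): 18 mm along the lever, 4 mm thick, 28 mm high, origin at the middle of its lower edge; pushing on it turns the lever counter-clockwise. Pushing on one pad is right, force on both pads at once counts as pinching
- tab_pad_b: the same rubber pad on the tab's counter-clockwise face; pushing on it turns the lever clockwise
- pointer_tip (a point): tip of the white pointer at the lever's outer end, 98 mm from the ring's axis, 7.5 mm above the deck
- mark_red: red round mark, 12 mm across and 2.5 mm high, fixed on the deck 98 mm from the ring's axis, under the pointer's arc; origin at its underside, on the deck. Four marks (red, blue, yellow, white) take the four places at -0.9, -0.45, 0.45 and 0.9 rad of the lever in any order
- mark_blue: blue mark, same form, not wanted
- mark_yellow: yellow mark, same form, not wanted
- mark_white: white mark, same form, not wanted
- read_button (a joint): travel of the green button, m: 0 up, 0.006 fully down; a spring, about 4 N when fully down, brings it up again
- read_button_top (a point): middle of the top of the green button (24 mm across, in a black housing) at the back right of the deck, pressed straight down; its top stands 22 mm above the deck
- led_module_a: white LED module with three yellow domes, 16 x 95 x 12 mm, lying loose on the table behind the tester; origin at the middle of its underside, y along its length; leave alone
- cyano_bottle: small white glue bottle with blue cap, 27 mm across and 69 mm high, standing loose behind the tester; origin at the middle of its underside; leave alone
- side_cutters: side cutters with red handles, 52 x 130 x 12 mm, lying loose on the table to the right of the tester; origin at the middle of their underside, y along their length; leave alone

How it is judged:
By the outcome, as a careful person would: the job done as asked, in the order asked, and still so for the second after the job is handed in, with the robot touching nothing.
It also fails if it takes over 42 s, if anything falls off the work surface, if the arm or the gripper's body presses on something with over 40 N, if the wrist force passes 120 N, or if a joint passes its speed limit or range.

## Robot

A 7-joint arm with a two-finger parallel gripper is mounted at the origin on a cart in front of the work surface, level with it; the furniture and walls round the work are solid. World frame = base frame: x ahead of the robot, y to its left, z up, the work surface at z = 0. Lengths are in mm, angles in rad, forces in N, time in s.
With the tool pointing down it reaches from about 400 to 875 mm from the base axis. Payload 4.4 kg.
Tool frame: the origin (TCP) lies at the very end of the fingers, on their centre line; the grasp point (between the pads) lies 19 mm behind it; y points along the fingers, x is the direction in which the jaws open and shut, and the axes are right-handed (so a half turn about y gives the same grasp; the last joint's range is limited). The gripper opens to 85 mm and grips with 20 to 120 N. Pads are 22 mm wide; open, the fingers measure 114 mm over their backs; the gripper's body (76 mm by 85 mm) begins 54 mm behind the grasp point. The pads swing forward as they close: fully open they stand 13 mm farther back than shut.
Start: joints at [1.254, 0.628, 0.038, 1.517, -0.027, 0.996, -0.02], TCP at [161.344, -629.671, 231.313] pointing down, gripper open.
Joint ranges: [-3.06, 3.06], [-0.37, 2.12], [-1.25, 1.32], [0.18, 2.47], [-1.1, 4.24], [0.23, 1.98], [-2.94, 2.94]. Speed limits (rad/s): [2.57, 2.57, 3.14, 3.14, 3.14, 3.14, 3.14].

## Interface

Orientations are given as [roll, pitch, yaw] about the fixed x, y, z axes, in that order (R = Rz(yaw) Ry(pitch) Rx(roll)).
In Python, from cell import readout, eyes, finish_job gives the robot as it stands. The module is installed in compiled form; this text tells all that it offers.
- The arm moves only by the tool apply_moves, never from a script. Its argument "commands" is a list that holds one entry, the list of rows, each a list of 6 numbers: the shift along the tool's x, y, z in units of 0.04 m (1.0 is 0.04 m), then the turn, a rotation vector about the tool's x, y, z in units of 5 degrees (1.0 is 5 degrees). A call has 1 to 8 rows; each row shifts and turns the pose as measured when the row begins, along the tool's axes as they then stand; what a row does not reach is not made up. A row lasts 1/12 s, in which the tool goes at most 41.7 mm and 7.16 degrees, less where a joint would pass 70% of its speed; a pose out of reach is approached as far as the arm can. A call with a number of a shift or a turn outside -1 to 1 is refused whole. A call with a gripper value outside its range is refused whole. "claw" is the finger opening in mm, from 0 to 85.4, set as the call begins (left out, the last holds). The fingers move at their own pace and stop on an object; the grip force is fixed at half the most. Time passes only in rows, so rows that do not move let the fingers close. It gives the time, the measured TCP pose, the force and the opening at its end, in the units of the state.
- readout.read_state(): the state, without advancing time (a new reading comes with each control period).
- eyes.get_image(name): name is "side" or "top"; returns a dict with "image" (400x640x3 uint8, red, green, blue), "mtx" (3x3 intrinsics, pixels), "rvec" (rotation vector, rad) and "tvec" (3), from world to camera coordinates, as OpenCV has them. Camera axes: x right, y down, z forward; pixel columns grow to the right and rows downward; lengths in mm; the calibration is good to about 2 mm. A picture is of the moment at which its call begins. There is no depth.
- finish_job(): hands the job in, once; it reports no verdict.
The state is a dict: "clock": time; "qpos": joint angles; "qd": joint speeds; "tau": joint torques, N m; "eef_pos": TCP position; "tool_rot": TCP orientation; "force": force on the tool from outside, world axes, zero at the start; "torque": the same for the moment, N m; "width": finger opening in mm.
Only numpy, scipy, OpenCV 4.12 (cv2) and the standard library are available. Lean on these libraries where they do the work, as an engineer would, in place of code of your own. Each camera call takes 0.05 s, during which the arm holds its last target. There are 200 camera calls.

## Working session

There is one attempt and no reset: what is moved stays moved. The work goes in short steps, Python scripts to look and compute and a tool call to move; the robot and the scene stay as the last step left them, time stands still between calls to the robot, and variables do not carry over. Pictures are saved under pics/ and viewed, about 8 in all and at most 12, crops included, and the job is handed in when it is done.

Besides the shell and the picture viewer there is one more tool, called after "Emit:" in YAML: its name, and indented under it one key for each argument. apply_moves: Moves the arm, as the interface text tells. Shifts and turns lie within -1 to 1; 1 stands for 0.04 m of shift or 5 degrees of turn. Its arguments: {"type":"object","properties":{"commands":{"type":"array"},"claw":{"type":"number"}},"required":["commands"]}

```bash
mkdir -p pics; cat > h.py <<'E'
import numpy as np, cv2
from cell import readout, eyes
def cam(n):
    d=eyes.get_image(n); R=cv2.Rodrigues(np.array(d["rvec"],float))[0]
    return d["image"],np.array(d["mtx"],float),R,np.array(d["tvec"],float).ravel()
def ray(c,px,z):
    _,K,R,t=c; o=-R.T@t; v=R.T@np.linalg.inv(K)@np.array([px[0],px[1],1.]); return o+v*(z-o[2])/v[2]
def proj(c,p):
    _,K,R,t=c; q=K@(R@np.array(p,float)+t); return q[:2]/q[2]
def save(c,n): cv2.imwrite(f"pics/{n}.png",c[0][:,:,::-1])
E
python3 - <<'E'
from h import *
for n in("top","side"):
    c=cam(n); save(c,n+"1"); print(n,(-c[2].T@c[3]).round(),c[1][0,0])
s=readout.read_state();print(s)
E
```

```text
top [411. -57. 926.] 466.0733407123369
side [311. 682. 485.] 386.83670520869043
{'clock': 0.1, 'qpos': array([ 1.25422247,  0.62921814,  0.03841533,  1.51824787, -0.02700756,
        0.99631142, -0.01999525]), 'qd': array([ 0.00069507, -0.00256372,  0.00125661, -0.00358971,  0.00035089,
        0.00033684, -0.00020405]), 'tau': array([ 2.69431737e-03, -5.64533579e+01,  1.23022299e+00, -1.93974102e+01,
        1.11982445e-02,  5.41817091e-03,  1.76019626e-05]), 'eef_pos': array([ 161.21259724, -629.12316988,  230.50995216]), 'tool_rot': array([-1.57078718,  0.00166813, -1.31999756]), 'force': array([-0.3119552 ,  0.54493398, -0.27278434]), 'torque': array([0.0429748 , 0.03096763, 0.02192623]), 'width': 85.24695643031279}
```

View pics/top1.png

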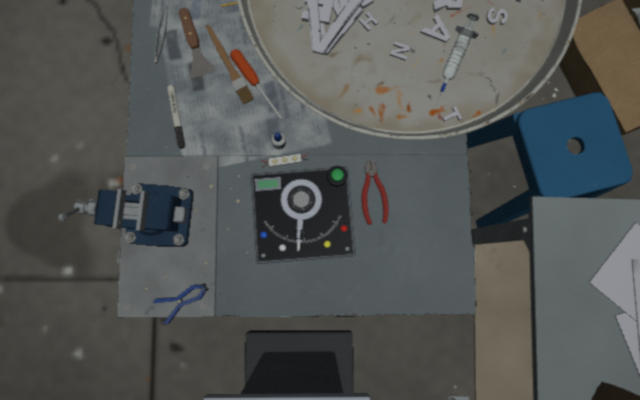

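View pics/side1.png

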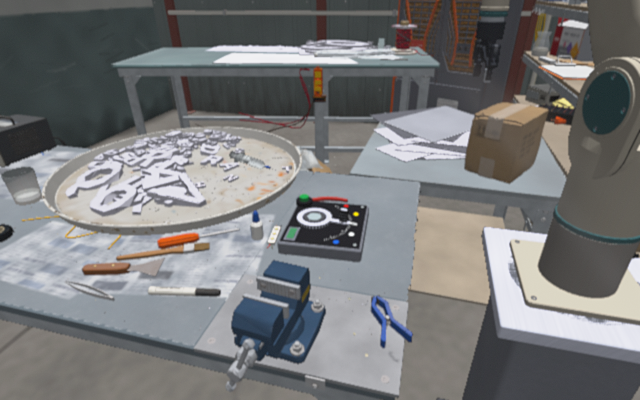

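The top view shows the ring at about (301,200) and the pointer at (299,250). The red mark is at (344,229), blue at (263,235), white at (283,248), yellow at (327,244), and the green button at (338,175). Red is the outermost mark on the right, so q should go to +0.9.

```bash
cat >> h.py <<'E'
BOX=(245,160,365,270)
def blobs(c,lo,hi,box=BOX,amin=6):
    hsv=cv2.cvtColor(c[0],cv2.COLOR_RGB2HSV); m=cv2.inRange(hsv,np.array(lo),np.array(hi))
    k=np.zeros_like(m); x0,y0,x1,y1=box; k[y0:y1,x0:x1]=m[y0:y1,x0:x1]
    n,_,s,ce=cv2.connectedComponentsWithStats(k)
    return [(int(s[i,4]),ce[i].round(2)) for i in range(1,n) if s[i,4]>=amin]
E
python3 - <<'E'
from h import *
from scipy.spatial.transform import Rotation as Ro
c=cam("top")
col=dict(red=((0,120,90),(8,255,255)),blue=((105,120,70),(125,255,255)),yellow=((22,110,110),(35,255,255)),green=((50,120,60),(80,255,255)),white=((0,0,150),(179,50,255)))
P={}
for k,(a,b) in col.items():
    z=58 if k=="green" else 38.5
    for A,p in blobs(c,a,b):
        print(k,A,p,ray(c,p,z).round(1))
im=cv2.resize(c[0][155:275,240:370],None,fx=5,fy=5,interpolation=cv2.INTER_CUBIC)
cv2.imwrite("pics/crop1.png",im[:,:,::-1])
print(Ro.from_euler("xyz",readout.read_state()["tool_rot"]).as_matrix().round(3))
E
```

```text
red 61 [363.34 198.77] [ 524.5 -149.1   38.5]
red 32 [343.5  227.88] [ 468.7 -110.3   38.5]
blue 43 [263.07 234.28] [457.3  42.9  38.5]
yellow 30 [326.63 243.63] [439.  -77.9  38.5]
green 128 [336.95 174.34] [568.8 -97.9  58. ]
white 15 [270.4 162. ] [597.2  29.9  38.5]
white 19 [279.68 161.63] [597.9  11.9  38.5]
white 11 [289.73 160.55] [599.9  -7.6  38.5]
white 447 [300.   200.85] [521.1 -27.4  38.5]
white 11 [298.18 243.36] [439.8 -23.9  38.5]
white 18 [281.89 247.28] [432.5   7.   38.5]
[[ 0.248 -0.     0.969]
 [-0.969  0.001  0.248]
 [-0.001 -1.     0.   ]]
```

View pics/crop1.png

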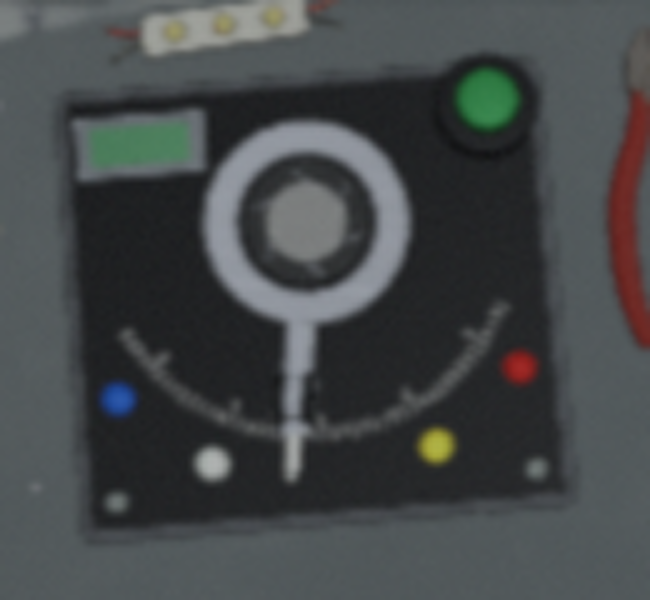

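```bash
cat >> h.py <<'E'
from scipy.spatial.transform import Rotation as Ro
A=np.array([0,0.]); YAW=0.
E
python3 - <<'E'
from h import *
from scipy.optimize import least_squares
q=np.array([-.9,-.45,.45,.9]); m=np.array([[457.3,42.9],[432.5,7.],[439,-77.9],[468.7,-110.3]])
f=lambda p:(p[:2]-98*np.c_[np.cos(q+p[2]),np.sin(q+p[2])]-m).ravel()
r=least_squares(f,[530,-30,0]);print(r.x,r.fun.round(1))
ax=r.x[:2];yw=r.x[2]
open('h.py','a').write(f"AX=np.array([{ax[0]:.1f},{ax[1]:.1f}]); YAW={yw:.4f}\nlev=lambda q,r: AX-r*np.array([np.cos(q+YAW),np.sin(q+YAW)])\n")
tip=np.array([439.8,-23.9]);d=ax-tip;print("q tip",np.arctan2(d[1],d[0])-yw)
R=np.array([[np.cos(yw),-np.sin(yw)],[np.sin(yw),np.cos(yw)]])
print("button local",R.T@(np.array([568.8,-97.9])-ax))
E
```

```text
[ 5.23750102e+02 -2.90397093e+01  7.42870201e-02] [ 0.   0.1  0.1 -0.1 -0.1 -0.2 -0.   0.2]
q tip -0.1354340808100396
button local [ 39.81492798 -72.01391865]
```

Emit:
apply_moves:
  commands:
    - [[0,0,1,0,0,0],[0,0,1,0,0,0],[0,0,1,0,0,0],[0,0,1,0,0,0],[0,0,1,0,0,0],[-0.9,0,0.4,0,0,0],[-0.9,0,0.4,0,0,0],[-0.9,0,0.4,0,0,0]]
  claw: 0

```text
clock: 0.82
eef_pos: [377.2, -468.5, 223.1]
tool_rot: [-1.579, -0.001, -1.339]
force: [1.3, -0.3, 0.3]
width: -0.3
```

Emit:
apply_moves:
  commands:
    - [[-0.97,0,0.36,0,0,0],[-0.97,0,0.36,0,0,0],[-0.97,0,0.36,0,0,0],[-0.97,0,0.36,0,0,0],[-0.97,0,0.36,0,0,0],[-0.97,0,0.36,0,0,0],[-0.97,0,0.36,0,0,0],[-0.97,0,0.36,0,0,0]]

```text
clock: 1.48
eef_pos: [415.9, -137.5, 220.8]
tool_rot: [-1.579, 0.002, -1.339]
force: [1.1, 0.9, 0.4]
width: 0.1
```

Emit:
apply_moves:
  commands:
    - [[-0.97,0,0.36,0,0,0],[-0.97,0,0.36,0,0,0],[-0.97,0,0.36,0,0,0],[-0.97,0,0.36,0,0,0],[0,0.3,0,0,-1,0],[0,0.3,0,0,-1,0],[0,0.3,0,0,-1,0]]

```text
clock: 2.07
eef_pos: [437.5, 43.4, 186.3]
tool_rot: [-1.567, 0.005, -1.046]
force: [-1.4, -0.3, -0.3]
width: -0.1
```

Emit:
apply_moves:
  commands:
    - [[0.35,0.5,0.1,0,0,0],[0.35,0.8,0.05,0,0,0],[0,0.8,0,0,0,0],[0,0.6,0,0,0,0],[0,0.3,0,0,0,0],[0,0,0,0,0,0]]

```text
clock: 2.57
eef_pos: [459.1, 24.8, 60.2]
tool_rot: [-1.563, 0.005, -1.037]
force: [-0.1, -0.0, 0.8]
width: 0.1
```

```bash
python3 - <<'E'
from h import *
c=cam("top"); s=cam("side")
a=cv2.resize(c[0][155:275,240:370],(540,498),interpolation=cv2.INTER_CUBIC)
cv2.imwrite("pics/c2.png",a[:,:,::-1])
b=cv2.resize(s[0][180:265,265:385],(700,496),interpolation=cv2.INTER_CUBIC)
cv2.imwrite("pics/s2.png",b[:,:,::-1])
print(readout.read_state()["eef_pos"])
E
```

```text
[460.15744341  25.01717425  62.18146181]
```

View pics/s2.png

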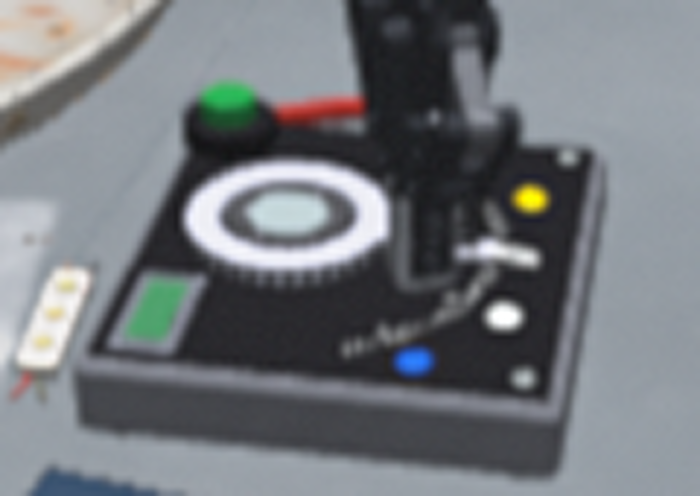

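The side crop shows the closed fingertip on the blue/white side of the tab, clear of it, with the pointer between white and yellow. Next step is to work out the push arc.

```bash
python3 - <<'E'
from h import *
s=readout.read_state(); p=s["eef_pos"][:2]; psi=s["tool_rot"][2]
print(AX,YAW)
prev=p;pp=psi
for th in (-.06,.1,.25,.4,.53,.65,.75,.85,.93):
    T=AX-68*np.array([np.cos(th),np.sin(th)])-24*np.array([np.sin(th),-np.cos(th)])
    x=np.array([np.cos(pp),np.sin(pp)]); z=np.array([-np.sin(pp),np.cos(pp)])
    d=T-prev; npsi=max(psi,th-np.pi/2)
    print(th,T.round(1),"rows units x,z",round(d@x/40,2),round(d@z/40,2),"turn y",round(-np.degrees(npsi-pp)/5,2)); prev=T;pp=npsi
E
```

```text
[523.8 -29. ] 0.0743
-0.06 [457.4  -1. ] rows units x,z 0.52 -0.39 turn y -0.0
0.1 [453.7 -11.9] rows units x,z 0.19 -0.22 turn y -0.0
0.25 [452.  -22.6] rows units x,z 0.21 -0.17 turn y -0.0
0.4 [451.8 -33.4] rows units x,z 0.23 -0.14 turn y -0.0
0.53 [453.  -42.7] rows units x,z 0.21 -0.09 turn y -0.0
0.65 [455.1 -51. ] rows units x,z 0.21 -0.06 turn y -1.33
0.75 [457.7 -57.8] rows units x,z 0.17 -0.05 turn y -1.15
0.85 [460.9 -64.2] rows units x,z 0.17 -0.05 turn y -1.15
0.93 [463.9 -69.2] rows units x,z 0.14 -0.04 turn y -0.92
```

Emit:
apply_moves:
  commands:
    - [[0.26,0.1,-0.2,0,0,0],[0.26,0.1,-0.19,0,0,0],[0.19,0,-0.22,0,0,0],[0.21,0,-0.17,0,0,0],[0.23,0,-0.14,0,0,0],[0.21,0,-0.09,0,0,0],[0,0,0,0,0,0]]

```text
clock: 3.25
eef_pos: [460.0, -41.7, 61.8]
tool_rot: [-1.545, -0.003, -1.031]
force: [-0.5, -0.8, -0.1]
width: -0.1
```

```bash
python3 - <<'E'
from h import *
c=cam("top"); s=cam("side")
a=cv2.resize(c[0][155:275,240:370],(433,400),interpolation=cv2.INTER_CUBIC)
b=cv2.resize(s[0][185:265,275:375],(360,400),interpolation=cv2.INTER_CUBIC)
cv2.imwrite("pics/m3.png",np.hstack([a,b])[:,:,::-1])
t=readout.read_state();print(t["eef_pos"],t["force"],t["tool_rot"])
E
```

```text
[459.92560232 -40.12323341  61.56145046] [ 0.54554312 -0.29277257  0.20237509] [-1.54413803 -0.00255849 -1.02918353]
```

View pics/m3.png

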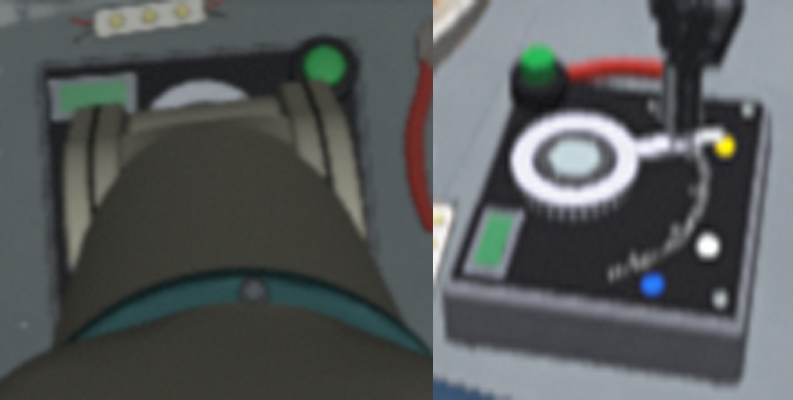

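Pointer has reached about the yellow mark with the finger behind the tab. I'll continue in smaller steps.

Emit:
apply_moves:
  commands:
    - [[0.19,0.1,-0.16,0,-1,0],[0.17,0.1,-0.14,0,-1,0],[0.17,0,-0.1,0,-1,0],[0,0,0,0,0,0]]

```text
clock: 3.68
eef_pos: [461.1, -62.8, 54.8]
tool_rot: [-1.542, -0.011, -0.75]
force: [0.3, 1.0, -0.5]
width: -0.3
```

```bash
cat >> h.py <<'E'
def pred(c,q,r=98,z=43.5): return proj(c,[*lev(q,r),z])
E
python3 - <<'E'
from h import *
s=cam("side")
b=cv2.resize(s[0][185:235,310:380],(700,500),interpolation=cv2.INTER_CUBIC)
cv2.imwrite("pics/m4.png",b[:,:,::-1])
for q in(.6,.7,.8,.9): print(q,(pred(s,q)-[310,185])*10)
t=readout.read_state();p=t["eef_pos"];v=AX-p[:2]
print(p,t["force"],t["tool_rot"],np.arctan2(v[1],v[0]),np.hypot(*v))
E
```

```text
0.6 [428.29632304 228.74053437]
0.7 [406.96746692 210.45558595]
0.8 [382.49862997 193.49321197]
0.9 [355.16955457 177.96489672]
[461.05351372 -61.86441345  54.78209476] [0.09600083 0.95997885 0.1393188 ] [-1.54164591 -0.01045666 -0.75239679] 0.4824783574565453 70.83213403050868
```

View pics/m4.png

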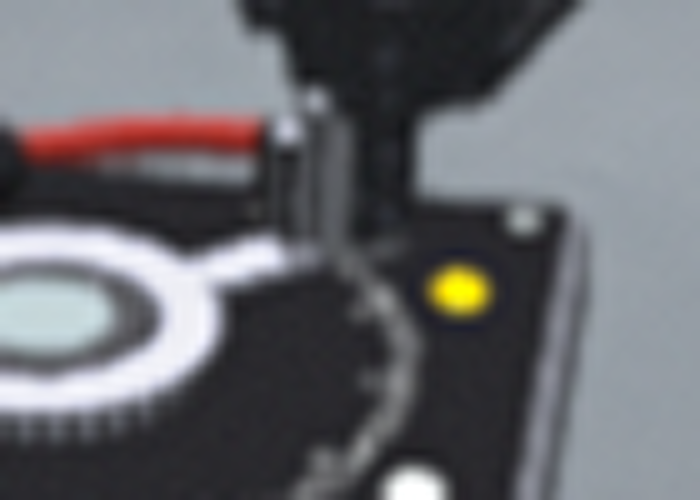

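```bash
python3 - <<'E'
from h import *
s=cam("side")
for u in((240,265),(280,252)):
    p=ray(s,(310+u[0]/10,185+u[1]/10),46);v=AX-p[:2];print(p,np.hypot(*v),np.arctan2(v[1],v[0])-YAW)
for q in (.7,.8,.9): print(q,(pred(s,q,68,77)-[310,185])*10,(pred(s,q,55,46)-[310,185])*10)
E
```

```text
[484.69773508 -59.02612441  46.        ] 49.30066195884968 0.5805509075175934
[477.21840314 -67.01457083  46.        ] 60.12447721778178 0.6101725700458865
0.7 [299.70335595 113.91418001] [249.47262223 247.24014876]
0.8 [282.73157802 102.27547922] [236.11086402 237.31071909]
0.9 [263.57990004  91.57630342] [220.95559328 228.16069157]
```

Emit:
apply_moves:
  commands:
    - [[0.16,0,-0.05,0,-1,0],[0.16,0,-0.06,0,-1,0],[0,0,0,0,0,0],[-0.5,0,0,0,0,0],[0,-1,0,0,0,0],[0,-1,0,0,0,0],[0,-1,0,0,0,0],[0,0,0,0,0,0]]

```text
clock: 4.45
eef_pos: [444.7, -53.8, 175.6]
tool_rot: [-1.545, -0.003, -0.587]
force: [1.4, 0.1, 0.4]
width: 0.1
```

```bash
python3 - <<'E'
from h import *
s=cam("side")
b=cv2.resize(s[0][185:235,310:380],(700,500),interpolation=cv2.INTER_CUBIC)
cv2.imwrite("pics/m5.png",b[:,:,::-1])
for q in(.6,.7,.8,.9,1.): print(q,(pred(s,q)-[310,185])*10,(pred(s,q,68,77)-[310,185])*10)
t=readout.read_state();print(t["eef_pos"],t["tool_rot"])
E
```

```text
0.6 [428.29632304 228.74053437] [314.30478259 126.40381306]
0.7 [406.96746692 210.45558595] [299.70335595 113.91418001]
0.8 [382.49862997 193.49321197] [282.73157802 102.27547922]
0.9 [355.16955457 177.96489672] [263.57990004  91.57630342]
1.0 [325.2668274 163.9666966] [242.44928047  81.8949432 ]
[443.372413   -53.84415506 173.41901849] [-1.54600782e+00  1.14334315e-04 -5.86864869e-01]
```

View pics/m5.png

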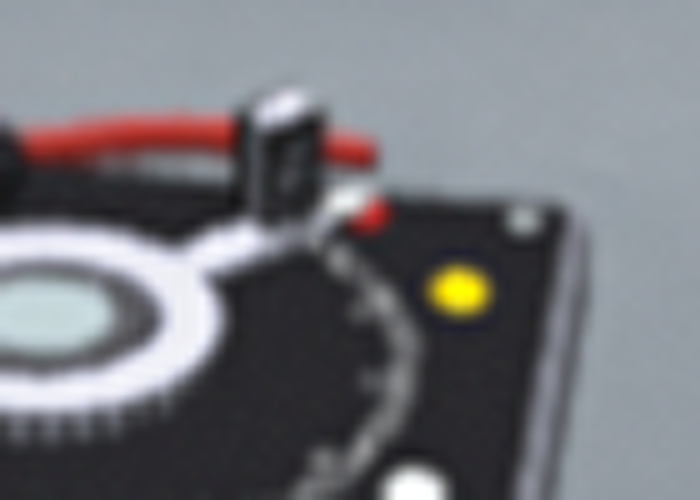

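Emit:
apply_moves:
  commands:
    - [[-0.55,0,0.83,0,0,0],[-0.55,0,0.83,0,0,0],[-0.55,0,0.83,0,0,0],[-0.55,0,0.83,0,0,0],[-0.55,0,0.83,0,0,0],[0,0,0,0,0,0]]

```text
clock: 5.0
eef_pos: [444.8, 152.9, 175.6]
tool_rot: [-1.543, 0.002, -0.617]
force: [1.1, -0.3, 0.1]
width: -0.1
```

```bash
python3 - <<'E'
from h import *
c=cam("top")
b=cv2.resize(c[0][190:255,290:360],(700,650),interpolation=cv2.INTER_CUBIC)[:600]
cv2.imwrite("pics/m6.png",b[:,:,::-1])
for A,p in blobs(c,(0,0,110),(179,70,255),(326,205,352,240),3):
    w=ray(c,p,43.5);v=AX-w[:2];print(A,p,w,np.hypot(*v),np.arctan2(v[1],v[0])-YAW)
for A,p in blobs(c,(0,120,90),(8,255,255),(326,205,352,240)): print("red",A,p)
for q in(.8,.85,.9): print(q,pred(c,q),(pred(c,q)-[290,190])*10)
print(readout.read_state()["eef_pos"])
E
```

```text
68 [333.74 222.53] [478.66926694 -91.56716493  43.5       ] 77.14553255729385 0.8716067350465062
red 25 [344.08 227.8 ]
0.8 [340.4872671  231.84636409] [504.87267099 418.46364092]
0.85 [342.07274256 229.8126259 ] [520.72742556 398.12625902]
0.9 [343.55244204 227.70381926] [535.52442041 377.03819256]
[444.12160315 148.69446912 174.94361454]
```

View pics/m6.png

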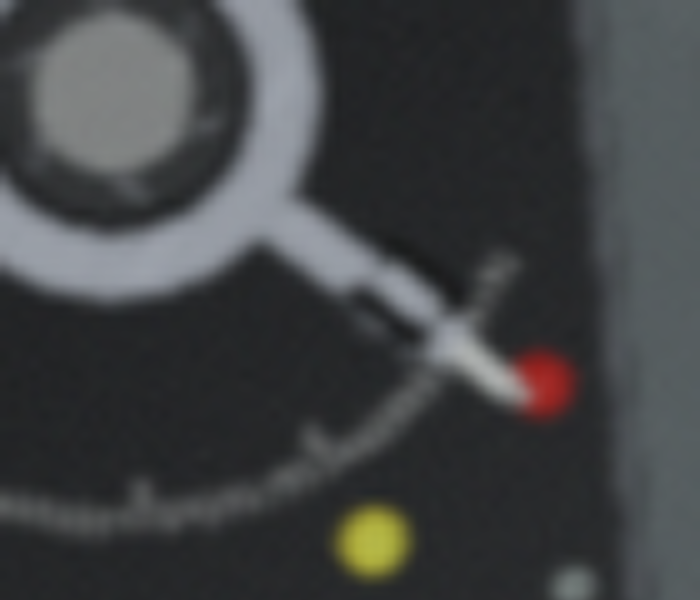

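The tip stands on the near edge of the red mark, with about 0.045 rad (3 mm at the tab) still to go. I'll go back in behind the tab.

Emit:
apply_moves:
  commands:
    - [[0.66,0,-0.8,0,0,0],[0.66,0,-0.8,0,0,0],[0.66,0,-0.8,0,0,0],[0.66,0,-0.8,0,0,0],[0.5,0,-0.7,0,0,0],[0,0,0,0,0,0]]

```text
clock: 5.55
eef_pos: [452.5, -54.0, 165.7]
tool_rot: [-1.55, 0.009, -0.618]
force: [0.6, -0.6, -0.4]
width: 0.1
```

Emit:
apply_moves:
  commands:
    - [[0.15,0.8,-0.14,0,0,0],[0,0.9,0,0,0,0],[0,0.9,0,0,0,0],[0,0.1,0,0,0,0],[0,0,0,0,0,0]]

```text
clock: 5.97
eef_pos: [452.2, -68.7, 52.9]
tool_rot: [-1.554, 0.008, -0.645]
force: [-0.1, -0.5, 0.3]
width: 0.1
```

```bash
cat > st.py <<'E'
from h import *
t=readout.read_state();p=t["eef_pos"];v=p[:2]-AX;th=.975
u=-np.array([np.cos(th),np.sin(th)]);k=np.array([np.sin(th),-np.cos(th)])
psi=t["tool_rot"][2]
print(p.round(1),t["force"].round(1),"psi",psi.round(3),"rad",(v@u).round(1),"tang",(v@k).round(1),t["clock"])
E
python3 st.py
```

```text
[452.2 -68.7  52.9] [-0.1 -0.5  0.3] psi -0.645 rad 73.0 tang -37.0 5.9667
```

Emit:
apply_moves:
  commands:
    - [[0.1,0,0.05,0,0,0],[0.1,0,0.03,0,0,0],[0.1,0,0,0,0,0],[0,0,0,0,0,0]]

```text
clock: 6.3
eef_pos: [465.9, -73.4, 56.8]
tool_rot: [-1.553, 0.005, -0.646]
force: [-1.1, 0.1, -0.3]
width: -0.3
```

```bash
python3 st.py; python3 - <<'E'
from h import *
s=cam("side")
b=cv2.resize(s[0][185:235,310:380],(700,500),interpolation=cv2.INTER_CUBIC)
cv2.imwrite("pics/m7.png",b[:,:,::-1])
E
```

```text
[465.9 -73.4  56.8] [-1.1  0.1 -0.3] psi -0.646 rad 69.3 tang -23.0 6.3
```

View pics/m7.png

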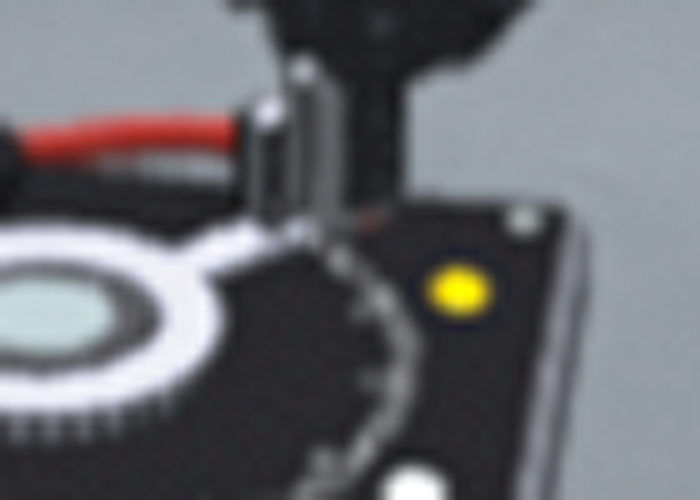

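Emit:
apply_moves:
  commands:
    - [[0.07,0,0,0,0,0],[0,0,0,0,0,0]]

```text
clock: 6.52
eef_pos: [468.4, -75.1, 58.5]
tool_rot: [-1.552, 0.004, -0.646]
force: [-0.6, -0.3, 0.3]
width: -0.2
```

```bash
cat > cmp.py <<'E'
from h import *
s=cam("side"); b=cv2.resize(s[0][185:235,310:380],(700,500),interpolation=cv2.INTER_CUBIC)
g=lambda i:cv2.cvtColor(i,cv2.COLOR_RGB2GRAY).astype(np.float32)[190:290,150:265]
m=g(cv2.imread("pics/m5.png")[:,:,::-1])
for n,i in(("m7",cv2.imread("pics/m7.png")[:,:,::-1]),("now",b)):
    i=np.ascontiguousarray(i); print(n,"mean diff",np.abs(g(i)-m).mean().round(2),"arm row at col 230",[ (np.arange(200,290)*w).sum()/w.sum() for w in [np.clip(cv2.cvtColor(i,cv2.COLOR_RGB2GRAY)[200:290,235].astype(float)-80,0,None)]])
E
python3 cmp.py; python3 st.py
```

```text
m7 mean diff 1.13 arm row at col 230 [np.float64(244.7334158853706)]
now mean diff 21.7 arm row at col 230 [np.float64(236.82437466737628)]
[468.2 -74.9  58.4] [-0.4 -0.  -0.9] psi -0.646 rad 69.2 tang -20.2 6.5667
```

The lever moved by about the wanted amount. I'll back off and check from the top.

Emit:
apply_moves:
  commands:
    - [[-0.5,0,0,0,0,0],[-0.2,-1,0,0,0,0],[0,-1,0,0,0,0],[0,-1,0,0,0,0],[-0.6,0,0.8,0,0,0],[-0.6,0,0.8,0,0,0],[-0.6,0,0.8,0,0,0],[-0.6,0,0.8,0,0,0]]

```text
clock: 7.23
eef_pos: [447.7, 90.4, 186.1]
tool_rot: [-1.553, 0.002, -0.679]
force: [0.9, 0.1, -0.0]
width: 0.2
```

Emit:
apply_moves:
  commands:
    - [[-0.6,0,0.8,0,0,0],[0,0,0,0,0,0]]

```text
clock: 7.4
eef_pos: [449.8, 141.6, 188.8]
tool_rot: [-1.544, 0.001, -0.669]
force: [0.1, 1.0, 0.4]
width: -0.2
```

```bash
python3 - <<'E'
from h import *
c=cam("top")
b=cv2.resize(c[0][190:245,290:360],(700,550),interpolation=cv2.INTER_CUBIC)
cv2.imwrite("pics/m8.png",b[:,:,::-1])
print(blobs(c,(0,120,90),(8,255,255),(326,205,352,240)))
E
```

```text
[(20, array([344.15, 228.55]))]
```

View pics/m8.png

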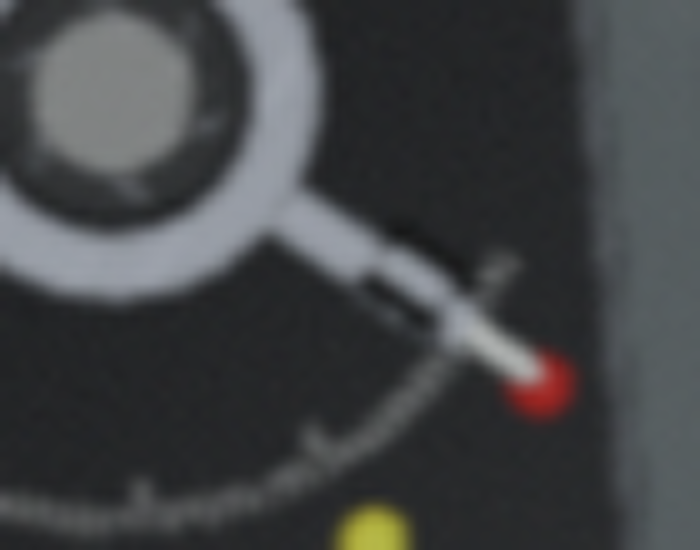

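The pointer tip, at (540,377), is now over the red mark, at (543,384). The error is about 0.01 rad. Now the button.

Emit:
apply_moves:
  commands:
    - [[0.87,0,-0.41,0,0,0],[0.87,0,-0.41,0,0,0],[0.87,0,-0.41,0,0,0],[0.87,0,-0.41,0,0,0],[0.87,0,-0.41,0,0,0],[0.87,0,-0.41,0,0,0],[0.6,0,-0.2,0,0,0],[0,0,0,0,0,0]]

```text
clock: 8.12
eef_pos: [568.3, -104.6, 185.5]
tool_rot: [-1.552, -0.002, -0.664]
force: [-0.2, -0.2, -0.5]
width: -0.2
```

```bash
cat > bt.py <<'E'
from h import *
t=readout.read_state();p=t["eef_pos"];R=Ro.from_euler("xyz",t["tool_rot"]).as_matrix()
print(p.round(1),t["force"].round(1),"tool delta units",(R.T@(np.array([568.8,-97.9,80])-p)/40).round(2),"tilt",np.degrees(np.arccos(-R[2,1])).round(2),t["tool_rot"])
E
python3 bt.py
```

```text
[ 568.3 -104.6  185.5] [-0.2 -0.2 -0.5] tool delta units [-0.1   2.64  0.09] tilt 1.08 [-1.55201705 -0.0019031  -0.66405092]
```

Emit:
apply_moves:
  commands:
    - [[-0.1,0.7,0.08,0,0,0],[0,0.8,0,0,0,0],[0,0.8,0,0,0,0],[0,0.1,0,0,0,0],[0,0,0,0,0,0]]

```text
clock: 8.53
eef_pos: [567.4, -107.9, 87.9]
tool_rot: [-1.553, -0.006, -0.678]
force: [0.3, -0.0, 1.1]
width: -0.2
```

```bash
python3 bt.py; python3 - <<'E'
from h import *
s=cam("side"); x,y=proj(s,[568.8,-97.9,58]); print(x,y)
x=int(x);y=int(y)
cv2.imwrite("pics/m9.png",cv2.resize(s[0][y-30:y+40,x-35:x+65],(700,490),interpolation=cv2.INTER_CUBIC)[:,:,::-1])
E
```

```text
[ 567.4 -107.9   87.9] [ 0.3 -0.   1.1] tool delta units [-0.13  0.2   0.21] tilt 1.05 [-1.55345323 -0.00608891 -0.6776176 ]
303.54672020915905 194.98342567087985
```

View pics/m9.png

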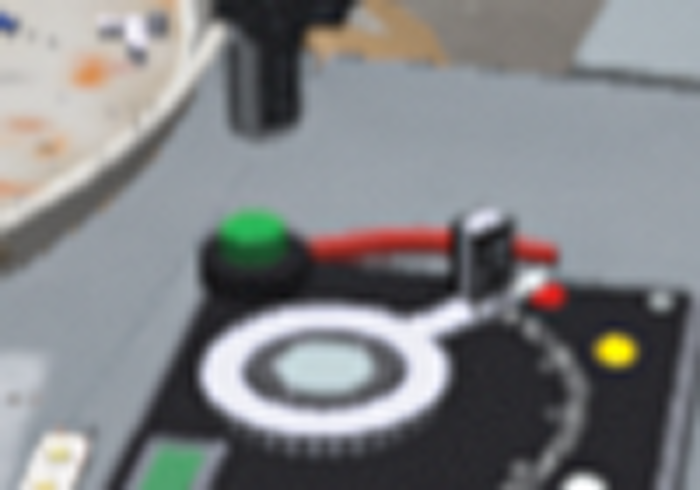

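Emit:
apply_moves:
  commands:
    - [[-0.13,0,0.2,0,0,0],[0,0.3,0,0,0,0],[0,0,0,0,0,0]]

```text
clock: 8.83
eef_pos: [570.4, -97.6, 79.9]
tool_rot: [-1.551, -0.011, -0.678]
force: [-0.1, -0.3, -1.0]
width: 0.3
```

```bash
python3 bt.py
```

```text
[570.4 -97.6  79.9] [-0.1 -0.3 -1. ] tool delta units [-0.03 -0.   -0.03] tilt 1.32 [-1.55054471 -0.01088847 -0.67828848]
```

Emit:
apply_moves:
  commands:
    - [[0,0.3,0,0,0,0],[0,0.25,0,0,0,0],[0,0.1,0,0,0,0],[0,0.1,0,0,0,0]]

```text
clock: 9.17
eef_pos: [574.3, -96.6, 51.1]
tool_rot: [-1.547, -0.017, -0.677]
force: [-9.3, 1.0, 50.3]
width: -0.4
```

```bash
python3 bt.py
```

```text
[574.3 -96.6  51.1] [-9.3  1.  50.3] tool delta units [-0.07 -0.73 -0.09] tilt 1.69 [-1.54693078 -0.01722989 -0.67666167]
```

The button is bottomed out: the fingertip is at z = 51 (52 expected) and the force has risen far past the spring's 4 N. Releasing it.

Emit:
apply_moves:
  commands:
    - [[0,-0.3,0,0,0,0],[0,-0.6,0,0,0,0],[0,-1,0,0,0,0],[0,-1,0,0,0,0],[0,-1,0,0,0,0],[-0.6,0,0.8,0,0,0],[-0.6,0,0.8,0,0,0],[-0.6,0,0.8,0,0,0]]

```text
clock: 9.83
eef_pos: [575.3, 9.9, 211.5]
tool_rot: [-1.554, -0.02, -0.701]
force: [0.9, 0.6, -0.3]
width: 0.1
```

Emit:
apply_moves:
  commands:
    - [[-0.6,0,0.8,0,0,0],[-0.6,0,0.8,0,0,0],[-0.6,0,0.8,0,0,0],[0,0,0,0,0,0]]

```text
clock: 10.17
eef_pos: [581.7, 144.7, 212.4]
tool_rot: [-1.546, -0.017, -0.693]
force: [0.0, 1.6, 0.1]
width: 0.1
```

```bash
python3 - <<'E'
from h import *
c=cam("top");s=cam("side")
a=cv2.resize(c[0][155:275,240:370],(433,400),interpolation=cv2.INTER_CUBIC)
b=cv2.resize(s[0][165:265,265:355],(360,400),interpolation=cv2.INTER_CUBIC)
cv2.imwrite("pics/m10.png",np.hstack([a,b])[:,:,::-1])
t=readout.read_state();print(t["eef_pos"],t["force"])
E
```

```text
[581.95837186 135.6248569  211.5777711 ] [-0.33216711 -0.82153633 -0.02484144]
```

View pics/m10.png

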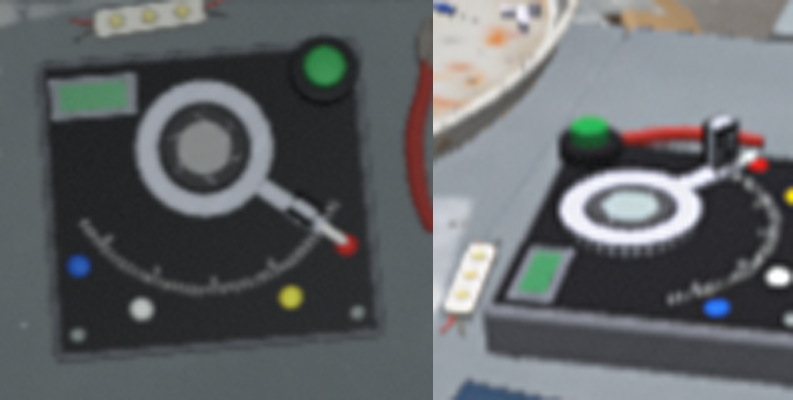

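The pointer is still on red at (345,243) in the composite, the button is up again, and the LED module and cutters have not moved. The arm is clear.

```bash
python3 -c "
from cell import finish_job; print(finish_job())"
```

```text
the job is handed in; nothing more can be done
None
```

The job is done and handed in at about 10.3 s on the robot's clock, but I don't have a verdict on it. With the gripper closed, I pushed the tab counter-clockwise from one side only, in three pushes, until the pointer stood over red. I then pressed the green button once and let it go.

**Pointer:** the top view before the press put the tip about 0.01 rad (under 1 mm) past the middle of the red mark. A picture after the press shows it still on red.

**Button:** the fingertip went down to z = 51 mm, where 52 mm was expected for fully down, so the button bottomed out. The last picture shows it up again.

**Other objects:** the LED module and side cutters look unmoved in the last picture, and the arm was well clear. The glue bottle was outside that last picture, so I did not check it at the end; the arm passed near it only at about 200 mm height.

**Press force:** it reached about 50 N at the bottom, harder than I meant. It was on the fingertip and below the 120 N wrist limit, but above the 40 N limit that applies to the arm and the gripper's body.

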